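Push a stuck cheese core out of the sampling tube into the sample cup

ROBOT

A 7-joint arm with a two-finger parallel gripper is mounted at the origin on the work surface. World frame = base frame: x ahead of the robot, y to its left, z up, the work surface at z = 0. Lengths are in mm, angles in rad, forces in N, time in s.
With the tool pointing down it reaches from about 400 to 875 mm from the base axis. Payload 4.4 kg.
Tool frame: the origin (TCP) lies at the very end of the fingers, on their centre line; the grasp point (between the pads) lies 19 mm behind it; y points along the fingers, z is the direction in which the jaws open and shut, and the axes are right-handed (so a half turn about y gives the same grasp; the last joint's range is limited). The gripper opens to 85 mm and grips with 20 to 120 N. Pads are 22 mm wide; open, the fingers measure 114 mm over their backs; the gripper's body (76 mm by 85 mm) begins 54 mm behind the grasp point. The pads swing forward as they close: fully open they stand 13 mm farther back than shut.
Start: joints at [-1.411, 0.628, 0.038, 1.517, -0.027, 0.996, -0.02], TCP at [145.5, 633.52, 231.313] pointing down, gripper open.
Joint ranges: [-3.06, 3.06], [-0.37, 2.12], [-1.25, 1.32], [0.18, 2.47], [-1.1, 4.24], [0.23, 1.98], [-2.94, 2.94]. Speed limits (rad/s): [2.57, 2.57, 3.14, 3.14, 3.14, 3.14, 3.14].

INTERFACE

Orientations are given as [roll, pitch, yaw] about the fixed x, y, z axes, in that order (R = Rz(yaw) Ry(pitch) Rx(roll)).
In Python, from cell import read_state, get_image, finish_job gives the robot as it stands. The module is installed in compiled form; this text tells all that it offers.
- The arm moves only by the tool servo_tool, never from a script. Its argument "increments" is a list of rows, each an object of numbers: "dx", "dy", "dz": the shift along the world's x, y, z in cm; "ax", "ay", "az": the turn, a rotation vector about the world's x, y, z in rad; "claw": the closure, from -1 (fully open) to 1 (shut). A call has 1 to 8 rows; each row is the pose to reach, as a shift and turn from the pose commanded when the call began; what a row does not reach only later rows make up. A row lasts 1/12 s, in which the tool goes at most 41.7 mm and 7.16 degrees, less where a joint would pass 70% of its speed; a pose out of reach is approached as far as the arm can. A call with a gripper value outside its range is refused whole. The fingers move at their own pace and stop on an object; the grip force is fixed at half the most. Time passes only in rows, so rows that repeat a pose let the fingers close. It gives the time, the measured TCP pose, the force and the opening at its end, in the units of the state.
- read_state(): the state, without advancing time (a new reading comes with each control period).
- get_image(name): name is "side" or "top"; returns a dict with "color" (420x560x3 uint8, red, green, blue), "fov_y" (degrees; the focal length in pixels is half the picture's height over the tangent of half this angle, whatever the lens; pixels are square), "cx", "cy" (the principal point, pixels), "k1" (the pictures are not rectified: a ray, as slopes to the right and down, at radius r is drawn at 1 + k1 r^2 times it, then the intrinsics apply), "R" (3x3) and "t" (3): a world point X has camera coordinates R X + t. Camera axes: x right, y down, z forward; pixel columns grow to the right and rows downward; lengths in mm; the calibration is good to about 2 mm. A picture is of the moment at which its call begins. There is no depth.
- finish_job(): hands the job in, once; it reports no verdict.
The state is a dict: "clock": time; "qpos": joint angles; "qd": joint speeds; "tau": joint torques, N m; "eef_pos": TCP position; "tool_rot": TCP orientation; "force": force on the tool from outside, world axes, zero at the start; "torque": the same for the moment, N m; "width": finger opening in mm.
Only numpy, scipy, OpenCV 4.12 (cv2) and the standard library are available. Lean on these libraries where they do the work, as an engineer would, in place of code of your own. Each camera call takes 0.05 s, during which the arm holds its last target.

TASK

Stand the empty steel sample cup upright on the table under the open outlet end of the clamped sampling tube, then use the push rod to push the stuck cheese core out of the tube so that it drops into the cup. Leave the rod pushed fully home in the tube, and the cup standing there with the core in it; keep the cup upright throughout, do not let the core land on the table, and leave the other things where they are.

Things in the scene. Friction and masses are not known exactly. Their poses are not given: they have to be found in the camera images.
- holder: Fixed cradle: base plate 100 x 90 x 10 mm (x -65 to +35), two white saddles clamping a level steel tube, 26 mm outside, 20 mm bore, sight window on top. Origin on the table under the tube; x = push direction, mouth to outlet. Bore axis at y = 0, 105 mm up; tube from x = -75 mm (mouth) to +65 mm (outlet, beyond the plate). Collar at the mouth: 40 mm outside, 20 mm long; top 125 mm up.
- tube_mouth (a point): Centre of the tube's mouth, on the bore axis at the outer face of the collar, where the rod goes in; the mouth is countersunk, narrowing from 31 mm to the 20 mm bore over 20 mm.
- tube_outlet (a point): Centre of the tube's open outlet end, on the bore axis, 140 mm from the mouth; underside of the tube there 92 mm above the table.
- core: Cheese core, a cylinder of 20 mm diameter, 40 mm long (about 20 g), stuck lightly in the tube (a few newtons push it; it stays where left). Origin at its centre, x along its axis. It comes away as its tail leaves the outlet and drops just beyond it: the cup's axis is best 20 to 30 mm beyond the outlet.
- rod: Push rod (about 100 g), at first level in the rest. Origin on its axis at the handle's middle, x towards the tip. Black square handle 24 x 24 mm, x = -42 to +40 mm; guard 34 mm across, x = 40 to 46 mm; white shaft 15 mm thick to a round tip at x = 194 mm (148 mm past the guard: when home, 8 mm out of the outlet). Balance point at about x = 80 mm.
- rod_guard (a point): Centre of the guard's front face on the rod's axis; it meets the tube's mouth when the rod is fully home.
- rest: Fixed white rod rest: base 190 x 60 x 10 mm, two notched cheeks 50 mm wide, 56 mm high, 10 mm thick, at x = -36 mm (under the handle's rear) and +115 mm (under the shaft). Origin on the table below the handle's middle, x along the rod. Rod axis 50 mm up; it lifts straight out. Handle free to grip from x = -25 to +38 mm.
- cup: Open steel cup (about 140 g), 76 mm across, 70 mm high, mouth 70 mm inside, walls 3 mm, floor 4 mm. Origin at the centre of its underside, z up, x towards its handle: a flat upright loop 12 mm thick (along y), from the wall out to x = 68 mm, from 15 to 59 mm above the base; pinch it across y from above.
- cup_handle (a point): Grip point in the handle loop of the cup, 61 mm from the cup's axis and 40 mm above its base.
- jar: Closed glass sample jar with a white lid, 60 mm diameter, 75 mm high; bystander. Origin at the centre of its underside.
- bottle: White plastic bottle, 60 mm diameter, 160 mm high; bystander. Origin at the centre of its underside.
- tub: Closed white tub with a blue lid, 95 mm diameter, 85 mm high; bystander. Origin at the centre of its underside.
Not all that is in view belongs to the job. Leave any orange look-alike of the cup alone.

How it is judged (in metres and radians):
On the way, in this order (a step that is already met when the one before it is completed fails the run):
1. the cup stands upright on the table under the outlet end, released, with the core still in the tube (horizontal distance between cup and tube_outlet below 0.06 m and angle between cup's own z axis and vertical below 0.1 rad and height (world z) of cup below 0.004 m and contact force between the fingers and cup below 0.1 N and x of core in the frame of holder below 0.03 m), for 0.2 s.
2. the core has been pushed along and hangs out of the outlet, or is out, with the rod in the tube behind it (x of core in the frame of holder above 0.05 m and x of rod_guard in the frame of holder above -0.14 m and distance between rod_guard and tube_mouth below 0.075 m).
At the end, for the whole second after the job is handed in: The core lies inside the cup, the cup stands upright (within 6 degrees) on the table with its axis within 80 mm of the outlet, and the rod is left lying in the tube with its guard within 12 mm of the mouth and in line with it (within 7 degrees); all at rest (horizontal distance between core and cup below 0.036 m and z of core in the frame of cup between 0 and 0.05 m and horizontal distance between cup and tube_outlet below 0.08 m and angle between cup's own z axis and vertical below 0.1 rad and height (world z) of cup below 0.004 m and linear speed of each of cup, rod below 0.02 m/s and distance between rod_guard and tube_mouth below 0.012 m and angle between the x axis of rod and the x axis of holder, either way round below 0.12 rad); the robot touches nothing.
It fails at once if the core lands on the table (height (world z) of core below 0.04 m and horizontal distance between core and cup above 0.05 m).
It fails at once if the cup is tipped (angle between cup's own z axis and vertical above 0.5 rad).
It fails at once if a bystander is moved (distance of any of jar, bottle, tub from where it was at the start of the episode above 0.03 m).
It also fails if it takes over 69 s, if anything falls off the work surface, if the arm or the gripper's body presses on something with over 40 N, if the wrist force passes 120 N, or if a joint passes its speed limit or range.

## Working session

There is one attempt and no reset: what is moved stays moved. The work goes in short steps, Python scripts to look and compute and a tool call to move; the robot and the scene stay as the last step left them, time stands still between calls to the robot, and variables do not carry over. Pictures are saved under pics/ and viewed, and the job is handed in when it is done.

Besides the shell and the picture viewer there is one more tool, called after "Emit:" as a command line: name --argument value ..., lists and objects as JSON in quotes. servo_tool: Moves the arm, as the interface text tells. Its arguments: {"type":"object","properties":{"increments":{"type":"array","items":{"type":"object","properties":{"dx":{"type":"number"},"dy":{"type":"number"},"dz":{"type":"number"},"ax":{"type":"number"},"ay":{"type":"number"},"az":{"type":"number"},"claw":{"type":"number"}}}}},"required":["increments"]}

```bash
mkdir -p pics; ls; python3 - <<'E'
from cell import *
import cv2,numpy as np
s=read_state()
for k,v in s.items(): print(k,np.round(v,3) if not isinstance(v,dict) else v)
for n in("side","top"):
    d=get_image(n); cv2.imwrite(f"pics/{n}0.png",d["color"][:,:,::-1])
    print(n,{k:(np.round(v,4).tolist()) for k,v in d.items() if k!="color"})
E
```

```text
pics
clock 0.0
qpos [-1.411  0.629  0.038  1.518 -0.027  0.996 -0.02 ]
qd [ 0.001 -0.001  0.001  0.     0.001  0.     0.001]
tau [-0.0000e+00 -5.6340e+01  1.2260e+00 -1.9345e+01  1.1000e-02  1.0000e-02
 -0.0000e+00]
eef_pos [145.336 632.902 230.4  ]
tool_rot [-1.573 -0.    -0.226]
force [1.000e-03 1.079e+00 1.180e-01]
torque [-0.008  0.011  0.024]
width 85.217
side {'fov_y': 43.7296, 'cx': 286.6889, 'cy': 208.8863, 'k1': -0.068, 'R': [[0.9993, -0.0361, 0.0095], [-0.0141, -0.6002, -0.7997], [0.0346, 0.799, -0.6003]], 't': [-527.5128, 69.4355, 1356.9452]}
top {'fov_y': 55.8361, 'cx': 279.9799, 'cy': 210.4059, 'k1': -0.1191, 'R': [[-0.132, -0.9913, 0.0001], [-0.9674, 0.1288, -0.2183], [0.2163, -0.0289, -0.9759]], 't': [49.7637, 530.6956, 883.1675]}
```

View pics/side0.png

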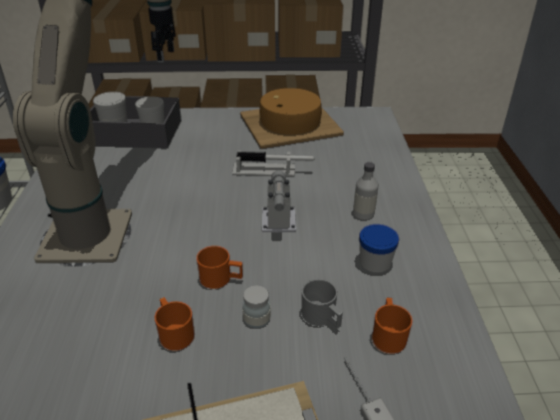

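View pics/top0.png

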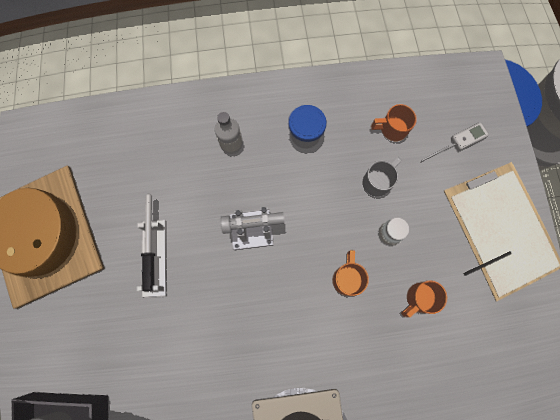

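```bash
cat > h.py <<'E'
from cell import *
import cv2,numpy as np
from scipy.optimize import least_squares
def K(d):
    f=d["color"].shape[0]/2/np.tan(np.radians(d["fov_y"])/2)
    return np.array([[f,0,d["cx"]],[0,f,d["cy"]],[0,0,1.]]),np.array([d["k1"],0,0,0,0.])
def proj(d,X):
    k,D=K(d); R=np.array(d["R"]);return cv2.projectPoints(np.atleast_2d(X).astype(float),cv2.Rodrigues(R)[0],np.array(d["t"],float),k,D)[0][:,0]
def ray(d,uv):
    k,D=K(d); p=cv2.undistortPoints(np.array(uv,float).reshape(-1,1,2),k,D)[:,0]
    R=np.array(d["R"]);v=np.c_[p,np.ones(len(p))]@R
    return -R.T@np.array(d["t"]),v/np.linalg.norm(v,axis=1)[:,None]
def plane(d,uv,z):
    c,v=ray(d,uv); return c+v*((z-c[2])/v[:,2])[:,None]
def tri(d1,a,d2,b):
    c1,v1=ray(d1,a);c2,v2=ray(d2,b);v1=v1[0];v2=v2[0]
    s=np.linalg.lstsq(np.c_[v1,-v2],c2-c1,rcond=None)[0]
    p,q=c1+s[0]*v1,c2+s[1]*v2
    return (p+q)/2,np.linalg.norm(p-q)
def crop(d,box,name,s=None):
    x0,y0,x1,y1=box; s=s or min(800/(x1-x0),600/(y1-y0))
    im=d["color"][y0:y1,x0:x1,::-1]
    cv2.imwrite("pics/"+name,cv2.resize(im,None,fx=s,fy=s,interpolation=cv2.INTER_CUBIC)); print(name,s)
E
python3 - <<'E'
from h import *
s=get_image("side");t=get_image("top")
crop(s,(210,140,350,240),"s1.png",5); crop(t,(130,180,300,305),"t1.png",4.5)
a=cv2.resize(s["color"][270:340,280:360,::-1],None,fx=5,fy=5,interpolation=2)
b=cv2.resize(t["color"][145:215,345:425,::-1],None,fx=5,fy=5,interpolation=2)
cv2.imwrite("pics/cup.png",np.hstack([a,b]))
E
```

```text
s1.png 5
t1.png 4.5
```

View pics/s1.png

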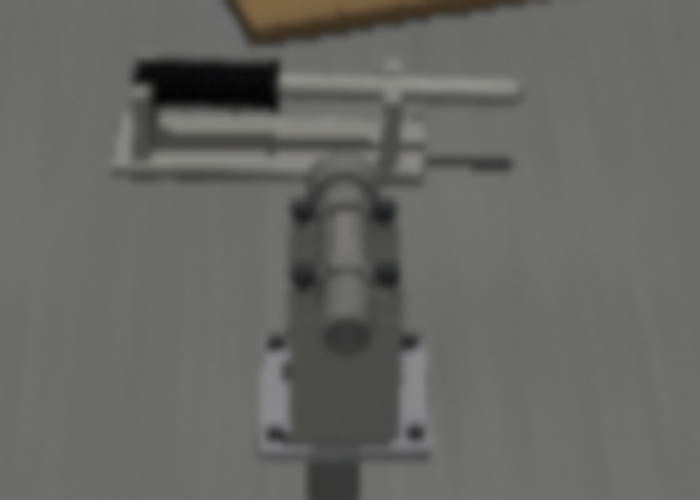

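View pics/t1.png

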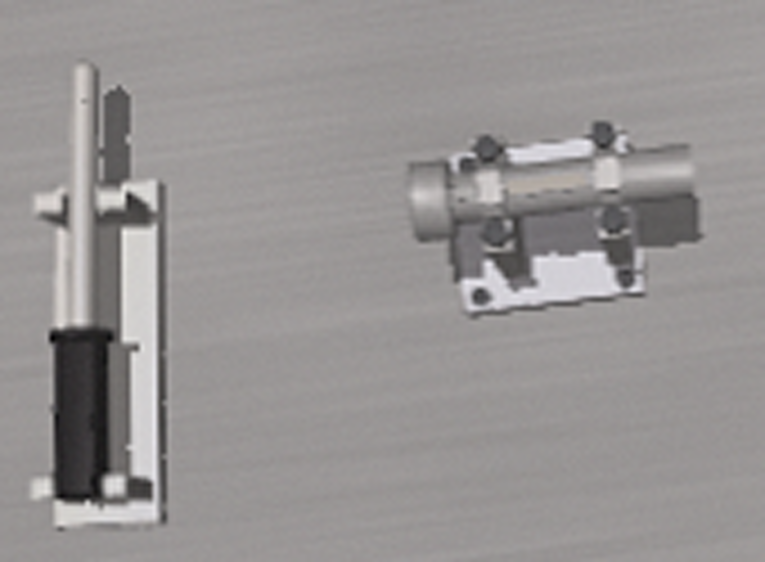

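View pics/cup.png

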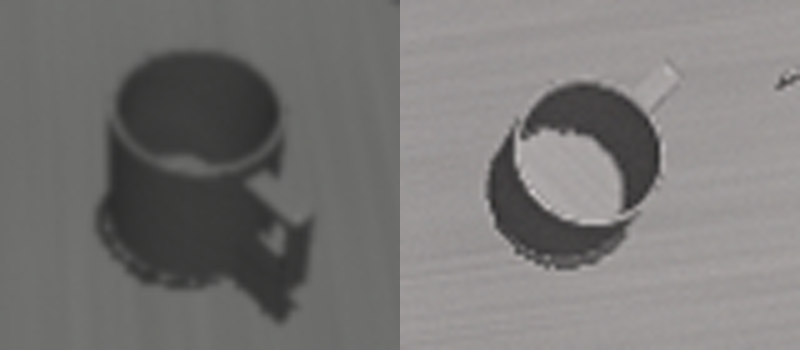

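```bash
python3 - <<'E'
from h import *
s=get_image("side");t=get_image("top")
np.set_printoptions(precision=1,suppress=True)
print("cams",ray(s,[[0,0]])[0],ray(t,[[0,0]])[0])
S=lambda x,y:[[210+x/5-.4,140+y/5-.4]]
T=lambda x,y:[[130+x/4.5-.4,180+y/4.5-.4]]
print("outlet tri",tri(s,S(345,336),t,T(690,170)))
m=plane(t,T(409,201),105);o=plane(t,T(691,170),105)
print("mouth/outlet z105",m,o,np.linalg.norm(m-o),np.arctan2(*(o-m)[0,1::-1]))
# rod tip, guard, handle end
print("tip",tri(s,S(520,90),t,T(84,64)))
print("handle front",tri(s,S(278,84),t,T(82,335)))
print("handle rear",tri(s,S(137,76),t,T(79,498)))
for n,p in dict(tip=(84,64),gf=(82,328),gb=(81,342),hr=(79,498)).items(): print(n,plane(t,T(*p),50))
# collar centre-side edges: base plate
C=lambda x,y:[[280+x/5-.4,270+y/5-.4]]
D=lambda x,y:[[345+(x-400)/5-.4,145+y/5-.4]]
print("cup rim",plane(t,D(588,152),70),plane(s,C(197,112),70),tri(s,C(197,112),t,D(588,152)))
print("handle out top", plane(t,D(673,71),59),plane(s,C(305,208),59), tri(s,C(296,212),t,D(673,71)))
E
```

```text
cams [  481.2 -1061.6   875.1] [328.9   6.5 977.7]
outlet tri (array([506.1, -23.9, 102.3]), np.float64(0.061998727212741085))
mouth/outlet z105 [[508.4 117.3 105. ]] [[505.5 -24.3 105. ]] 141.5951331973967 -1.5910775051448065
tip (array([619.3, 294.5,  49.1]), np.float64(0.7912284950898612))
handle front (array([472. , 305. ,  48.6]), np.float64(2.2992650139913957))
handle rear (array([386.7, 311.7,  51.5]), np.float64(1.732238492887948))
tip [[618.6 294.1  50. ]]
gf [[474.4 304.1  50. ]]
gb [[467.  305.1  50. ]]
hr [[385.9 312.   50. ]]
cup rim [[ 584.4 -276.8   70. ]] [[ 585.5 -284.9   70. ]] (array([ 586.3, -278.8,   63.7]), np.float64(0.09620224742188868))
handle out top [[ 623.5 -331.1   59. ]] [[ 627.  -330.3   59. ]] (array([ 623.5, -331.5,   58.1]), np.float64(0.6179592506909368))
```

```bash
python3 - <<'E'
from h import *
s=get_image("side");t=get_image("top")
crop(t,(360,150,410,205),"c1.png",10);crop(s,(295,280,350,335),"c2.png",10)
im=lambda a:a
a=cv2.imread("pics/c1.png");b=cv2.imread("pics/c2.png");b=cv2.convertScaleAbs(b,alpha=2)
cv2.imwrite("pics/c12.png",cv2.resize(np.hstack([a,b]),None,fx=.75,fy=.75))
print(a.shape,b.shape)
E
```

```text
c1.png 10
c2.png 10
(550, 500, 3) (550, 550, 3)
```

View pics/c12.png

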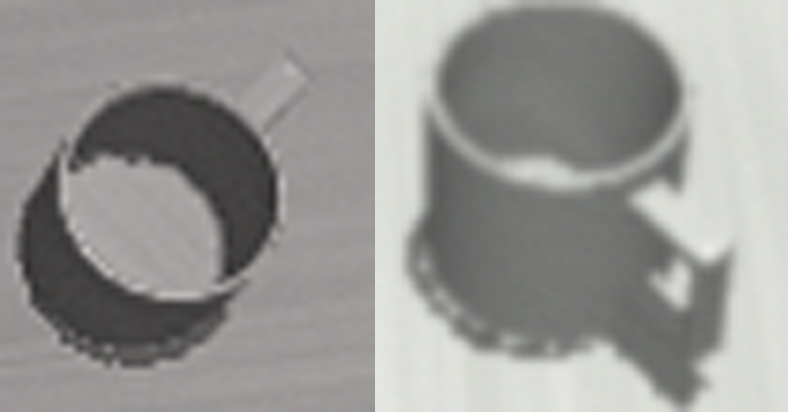

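```bash
python3 - <<'E'
from h import *
s=get_image("side");t=get_image("top")
np.set_printoptions(precision=1,suppress=True)
T=lambda x,y:[[360+x/7.5-.45,150+y/7.5-.45]]
S=lambda x,y:[[295+(x-375)/7.5-.45,280+y/7.5-.45]]
c=T(169.5,191);sc=S(559,95)
print("rim",plane(t,c,70),tri(s,sc,t,c), np.linalg.norm(plane(t,T(60,191),70)-plane(t,T(279,191),70)))
C=plane(t,c,70)[0]
for p in((251,116),(299.5,64.5)):
    P=plane(t,T(*p),59)[0]; d=P-C; print(P,np.hypot(*d[:2]),np.arctan2(d[1],d[0]))
e=S(717,250);h=T(299.5,64.5);print("handle end",tri(s,e,t,h))
for n,uv,z in(("jar",(398,229),75),("tub",(307,122),85),("bottle cap",(224,118),160)): print(n,plane(t,[uv],z))
E
```

```text
rim [[ 584.4 -276.7   70. ]] (array([ 586.4, -278.9,   63. ]), np.float64(0.15249744488307135)) 71.78998326600353
[ 609.5 -312.3   59. ] 43.49503340124192 -0.9561446507796795
[ 625.1 -332.2   59. ] 68.80116117160358 -0.9373705477843228
handle end (array([ 625.9, -333. ,   56.8]), np.float64(0.10938512220665206))
jar [[ 448.5 -287.6   75. ]]
tub [[ 737.7 -114.7   85. ]]
bottle cap [[738.1  79.1 160. ]]
```

Emit:
servo_tool --increments '[{"dx": 2,"dy": -2.5,"az": -0.08},{"dx": 4,"dy": -5.5,"az": -0.16},{"dx": 6.5,"dy": -8.5,"az": -0.24},{"dx": 9,"dy": -11.5,"az": -0.32},{"dx": 11.5,"dy": -14.5,"az": -0.4},{"dx": 14,"dy": -17.5,"az": -0.48},{"dx": 16.5,"dy": -20.5,"az": -0.56},{"dx": 19,"dy": -23.5,"az": -0.64}]'

```text
invalid input at $.increments[0]: expected keys dx, dy, dz, ax, ay, az, claw
```

Emit:
servo_tool --increments '[{"dx": 2,"dy": -2.5,"dz": 0,"ax": 0,"ay": 0,"az": -0.08,"claw": -1},{"dx": 4,"dy": -5.5,"dz": 0,"ax": 0,"ay": 0,"az": -0.16,"claw": -1},{"dx": 6.5,"dy": -8.5,"dz": 0,"ax": 0,"ay": 0,"az": -0.24,"claw": -1},{"dx": 9,"dy": -11.5,"dz": 0,"ax": 0,"ay": 0,"az": -0.32,"claw": -1},{"dx": 11.5,"dy": -14.5,"dz": 0,"ax": 0,"ay": 0,"az": -0.4,"claw": -1},{"dx": 14,"dy": -17.5,"dz": 0,"ax": 0,"ay": 0,"az": -0.48,"claw": -1},{"dx": 16.5,"dy": -20.5,"dz": 0,"ax": 0,"ay": 0,"az": -0.56,"claw": -1},{"dx": 19,"dy": -23.5,"dz": 0,"ax": 0,"ay": 0,"az": -0.64,"claw": -1}]'

```text
clock: 1.17
eef_pos: [336.4, 397.1, 231.6]
tool_rot: [-1.57, 0.0, -0.869]
force: [0.1, -0.2, 0.2]
width: 86.0
```

Emit:
servo_tool --increments '[{"dx": 1.5,"dy": -3.7,"dz": 0,"ax": 0,"ay": 0,"az": -0.01,"claw": -1},{"dx": 3,"dy": -7.4,"dz": 0,"ax": 0,"ay": 0,"az": -0.02,"claw": -1},{"dx": 4.5,"dy": -11.1,"dz": 0,"ax": 0,"ay": 0,"az": -0.03,"claw": -1},{"dx": 6,"dy": -14.8,"dz": 0,"ax": 0,"ay": 0,"az": -0.04,"claw": -1},{"dx": 7.5,"dy": -18.5,"dz": 0,"ax": 0,"ay": 0,"az": -0.05,"claw": -1},{"dx": 9,"dy": -22.2,"dz": 0,"ax": 0,"ay": 0,"az": -0.06,"claw": -1},{"dx": 10.5,"dy": -25.9,"dz": 0,"ax": 0,"ay": 0,"az": -0.07,"claw": -1},{"dx": 12,"dy": -29.6,"dz": 0,"ax": 0,"ay": 0,"az": -0.075,"claw": -1}]'

```text
clock: 1.83
eef_pos: [456.0, 100.8, 231.7]
tool_rot: [-1.57, -0.0, -0.941]
force: [1.1, -1.0, 0.2]
width: 85.6
```

Emit:
servo_tool --increments '[{"dx": 1.5,"dy": -3.7,"dz": 0,"ax": 0,"ay": 0,"az": 0,"claw": -1},{"dx": 3,"dy": -7.4,"dz": 0,"ax": 0,"ay": 0,"az": 0,"claw": -1},{"dx": 4.5,"dy": -11.1,"dz": 0,"ax": 0,"ay": 0,"az": 0,"claw": -1},{"dx": 6,"dy": -14.8,"dz": 0,"ax": 0,"ay": 0,"az": 0,"claw": -1},{"dx": 7.5,"dy": -18.5,"dz": 0,"ax": 0,"ay": 0,"az": 0,"claw": -1},{"dx": 9,"dy": -22.2,"dz": 0,"ax": 0,"ay": 0,"az": 0,"claw": -1},{"dx": 10.5,"dy": -25.9,"dz": 0,"ax": 0,"ay": 0,"az": 0,"claw": -1},{"dx": 12,"dy": -29.6,"dz": 0,"ax": 0,"ay": 0,"az": 0,"claw": -1}]'

```text
clock: 2.5
eef_pos: [576.0, -195.4, 231.5]
tool_rot: [-1.57, -0.0, -0.941]
force: [0.4, 0.1, -0.4]
width: 85.3
```

```bash
python3 -c "
from h import *
s=read_state();print(np.round(s['eef_pos'],1),np.round(s['tool_rot'],3),np.round(s['qpos'],2),s['clock'])"
```

```text
[ 576.  -195.4  231.5] [-1.57  -0.    -0.941] [ 0.1   0.58  0.29  1.65 -0.19  0.94  1.09] 2.5
```

Emit:
servo_tool --increments '[{"dx": 1.2,"dy": -3.5,"dz": 0,"ax": 0,"ay": 0,"az": 0,"claw": 0.2},{"dx": 2.4,"dy": -7,"dz": 0,"ax": 0,"ay": 0,"az": 0,"claw": 0.2},{"dx": 3.6,"dy": -10.5,"dz": -1,"ax": 0,"ay": 0,"az": 0,"claw": 0.2},{"dx": 4.5,"dy": -13.3,"dz": -3,"ax": 0,"ay": 0,"az": 0,"claw": 0.2},{"dx": 4.5,"dy": -13.3,"dz": -6,"ax": 0,"ay": 0,"az": 0,"claw": 0.2},{"dx": 4.5,"dy": -13.3,"dz": -9,"ax": 0,"ay": 0,"az": 0,"claw": 0.2},{"dx": 4.5,"dy": -13.3,"dz": -12,"ax": 0,"ay": 0,"az": 0,"claw": 0.2},{"dx": 4.5,"dy": -13.3,"dz": -13,"ax": 0,"ay": 0,"az": 0,"claw": 0.2}]'

```text
clock: 3.17
eef_pos: [617.8, -324.8, 96.3]
tool_rot: [-1.574, 0.007, -0.941]
force: [-0.1, 1.4, -0.6]
width: 34.1
```

```bash
python3 - <<'E'
from h import *
s=get_image("side");t=get_image("top")
a=t["color"][130:230,340:440,::-1];b=s["color"][240:340,280:380,::-1]
cv2.imwrite("pics/g1.png",cv2.resize(np.hstack([a,cv2.convertScaleAbs(b,alpha=1.8)]),None,fx=4,fy=4,interpolation=2))
print(proj(t,[[621,-327,100]]),read_state()["eef_pos"])
E
```

```text
[[402.71337532 154.09175373]] [ 619.05826019 -325.41961048   98.96287373]
```

View pics/g1.png

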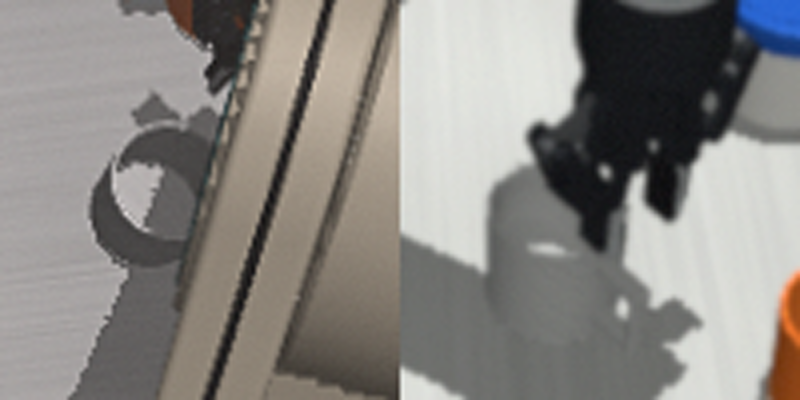

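Emit:
servo_tool --increments '[{"dx": 0.1,"dy": -0.1,"dz": -2,"ax": 0,"ay": 0,"az": 0,"claw": 0.2},{"dx": 0.2,"dy": -0.15,"dz": -4,"ax": 0,"ay": 0,"az": 0,"claw": 0.2},{"dx": 0.2,"dy": -0.15,"dz": -6,"ax": 0,"ay": 0,"az": 0,"claw": 0.2},{"dx": 0.2,"dy": -0.15,"dz": -7.4,"ax": 0,"ay": 0,"az": 0,"claw": 0.2},{"dx": 0.2,"dy": -0.15,"dz": -7.8,"ax": 0,"ay": 0,"az": 0,"claw": 0.2},{"dx": 0.2,"dy": -0.15,"dz": -7.8,"ax": 0,"ay": 0,"az": 0,"claw": 0.2}]'

```text
clock: 3.77
eef_pos: [622.6, -328.0, 23.5]
tool_rot: [-1.571, 0.0, -0.941]
force: [-0.0, -0.9, -0.2]
width: 34.4
```

Emit:
servo_tool --increments '[{"dx": 0,"dy": 0,"dz": 0,"ax": 0,"ay": 0,"az": 0,"claw": 0.35},{"dx": 0,"dy": 0,"dz": 0,"ax": 0,"ay": 0,"az": 0,"claw": 0.45},{"dx": 0,"dy": 0,"dz": 0,"ax": 0,"ay": 0,"az": 0,"claw": 0.55},{"dx": 0,"dy": 0,"dz": 0,"ax": 0,"ay": 0,"az": 0,"claw": 0.65},{"dx": 0,"dy": 0,"dz": 0,"ax": 0,"ay": 0,"az": 0,"claw": 0.8},{"dx": 0,"dy": 0,"dz": 0,"ax": 0,"ay": 0,"az": 0,"claw": 1},{"dx": 0,"dy": 0,"dz": 0,"ax": 0,"ay": 0,"az": 0,"claw": 1},{"dx": 0,"dy": 0,"dz": 0,"ax": 0,"ay": 0,"az": 0,"claw": 1}]'

```text
clock: 4.43
eef_pos: [622.9, -328.4, 24.3]
tool_rot: [-1.57, -0.001, -0.941]
force: [-1.9, -0.1, 6.0]
width: 11.0
```

```bash
python3 - <<'E'
from h import *
s=get_image("side");t=get_image("top")
a=t["color"][130:230,340:440,::-1];b=s["color"][240:340,280:380,::-1]
cv2.imwrite("pics/g2.png",cv2.resize(np.hstack([a,cv2.convertScaleAbs(b,alpha=1.8)]),None,fx=4,fy=4,interpolation=2))
E
```

```text
(no output)
```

View pics/g2.png

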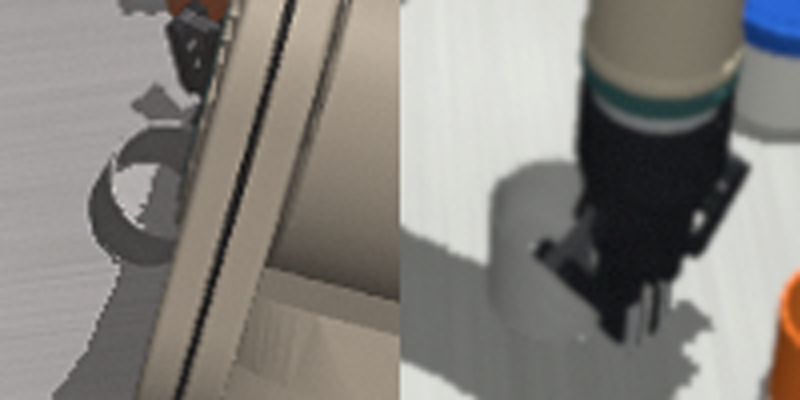

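Emit:
servo_tool --increments '[{"dx": 0,"dy": 0,"dz": 0.5,"ax": 0,"ay": 0,"az": 0,"claw": 1},{"dx": 0,"dy": 0,"dz": 1.2,"ax": 0,"ay": 0,"az": 0,"claw": 1},{"dx": 0,"dy": 0,"dz": 1.2,"ax": 0,"ay": 0,"az": 0,"claw": 1},{"dx": -0.7,"dy": 2,"dz": 1.2,"ax": 0,"ay": 0,"az": 0,"claw": 1},{"dx": -1.8,"dy": 5,"dz": 1.2,"ax": 0,"ay": 0,"az": 0,"claw": 1},{"dx": -2.8,"dy": 8,"dz": 1.2,"ax": 0,"ay": 0,"az": 0,"claw": 1},{"dx": -3.8,"dy": 11,"dz": 1.2,"ax": 0,"ay": 0,"az": 0,"claw": 1},{"dx": -4.2,"dy": 12,"dz": 1.2,"ax": 0,"ay": 0,"az": 0,"claw": 1}]'

```text
clock: 5.2
eef_pos: [579.0, -201.1, 34.8]
tool_rot: [-1.57, 0.006, -0.936]
force: [-0.5, 2.1, -2.2]
width: 11.1
```

```bash
python3 - <<'E'
from h import *
s=get_image("side");t=get_image("top")
a=t["color"][130:280,250:400,::-1];b=s["color"][160:310,240:390,::-1]
cv2.imwrite("pics/g3.png",cv2.resize(np.hstack([a,cv2.convertScaleAbs(b,alpha=1.8)]),None,fx=2.66,fy=2.66,interpolation=2))
E
```

```text
(no output)
```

View pics/g3.png

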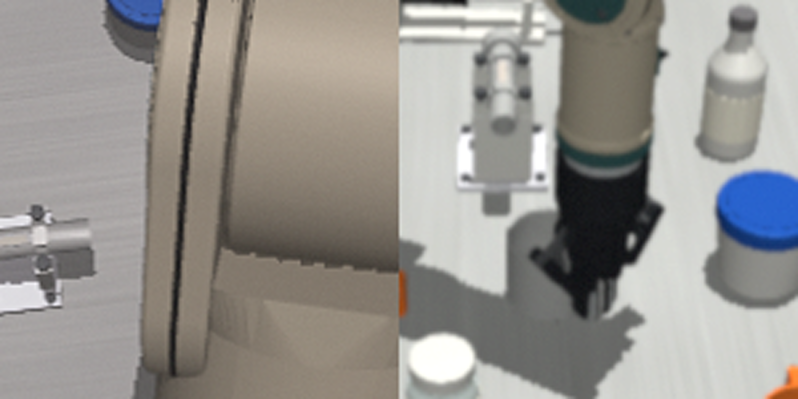

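Emit:
servo_tool --increments '[{"dx": -0.7,"dy": 2,"dz": 0,"ax": 0,"ay": 0,"az": 0,"claw": 1},{"dx": -1.4,"dy": 4,"dz": 0,"ax": 0,"ay": 0,"az": 0,"claw": 1},{"dx": -2.1,"dy": 6,"dz": 0,"ax": 0,"ay": 0,"az": 0,"claw": 1},{"dx": -2.8,"dy": 8,"dz": 0,"ax": 0,"ay": 0,"az": 0,"claw": 1},{"dx": -3.5,"dy": 10,"dz": 0,"ax": 0,"ay": 0,"az": 0,"claw": 1},{"dx": -3.8,"dy": 10.9,"dz": 0,"ax": 0,"ay": 0,"az": 0,"claw": 1},{"dx": -3.8,"dy": 10.9,"dz": 0,"ax": 0,"ay": 0,"az": 0,"claw": 1},{"dx": -3.8,"dy": 10.9,"dz": 0,"ax": 0,"ay": 0,"az": 0,"claw": 1}]'

```text
clock: 5.97
eef_pos: [543.6, -100.4, 35.5]
tool_rot: [-1.57, -0.002, -0.941]
force: [1.7, -0.5, -1.3]
width: 11.5
```

```bash
python3 - <<'E'
from h import *
s=get_image("side");t=get_image("top")
a=t["color"][150:270,210:350,::-1];b=s["color"][150:270,210:350,::-1]
cv2.imwrite("pics/g4.png",cv2.resize(np.hstack([a,cv2.convertScaleAbs(b,alpha=1.8)]),None,fx=2.85,fy=2.85,interpolation=2))
E
```

```text
(no output)
```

View pics/g4.png

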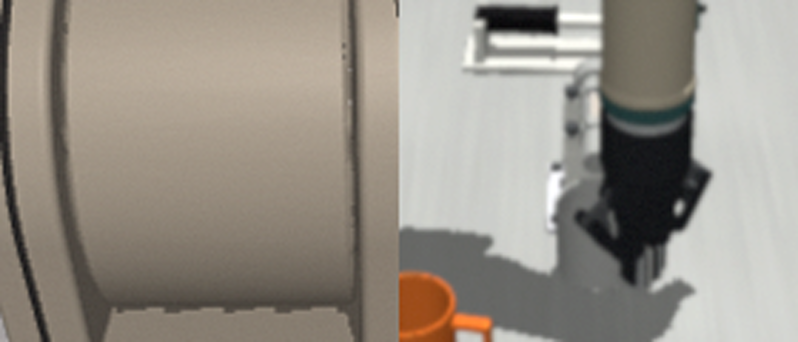

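Emit:
servo_tool --increments '[{"dx": 0,"dy": 0,"dz": -0.4,"ax": 0,"ay": 0,"az": 0,"claw": 1},{"dx": 0,"dy": 0,"dz": -0.8,"ax": 0,"ay": 0,"az": 0,"claw": 1},{"dx": 0,"dy": 0,"dz": -1.1,"ax": 0,"ay": 0,"az": 0,"claw": 1},{"dx": 0,"dy": 0,"dz": -1.2,"ax": 0,"ay": 0,"az": 0,"claw": 1},{"dx": 0,"dy": 0,"dz": -1.2,"ax": 0,"ay": 0,"az": 0,"claw": 0.8},{"dx": 0,"dy": 0,"dz": -1.2,"ax": 0,"ay": 0,"az": 0,"claw": 0.5},{"dx": 0,"dy": 0,"dz": -1.2,"ax": 0,"ay": 0,"az": 0,"claw": 0.2},{"dx": 0,"dy": 0,"dz": -1.2,"ax": 0,"ay": 0,"az": 0,"claw": 0.2}]'

```text
clock: 6.73
eef_pos: [542.5, -99.1, 23.1]
tool_rot: [-1.571, 0.0, -0.941]
force: [0.4, -0.3, 0.7]
width: 34.1
```

Emit:
servo_tool --increments '[{"dx": 0,"dy": 0,"dz": 0,"ax": 0,"ay": 0,"az": 0,"claw": 0.2},{"dx": 0,"dy": 0,"dz": 2,"ax": 0,"ay": 0,"az": 0,"claw": 0.2},{"dx": 0,"dy": 0,"dz": 4,"ax": 0,"ay": 0,"az": 0,"claw": 0.2},{"dx": 0,"dy": 0,"dz": 8,"ax": 0,"ay": 0,"az": 0,"claw": 0.2},{"dx": 0,"dy": 0,"dz": 12,"ax": 0,"ay": 0,"az": 0,"claw": 0.2},{"dx": 0,"dy": 0,"dz": 16,"ax": 0,"ay": 0,"az": 0,"claw": 0},{"dx": 0,"dy": 0,"dz": 20,"ax": 0,"ay": 0,"az": 0,"claw": 0},{"dx": 0,"dy": 0,"dz": 21,"ax": 0,"ay": 0,"az": 0,"claw": 0}]'

```text
clock: 7.4
eef_pos: [545.6, -100.0, 239.3]
tool_rot: [-1.564, -0.007, -0.941]
force: [1.2, -0.7, -0.7]
width: 42.8
```

```bash
python3 - <<'E'
from h import *
s=get_image("side");t=get_image("top")
a=t["color"][150:270,210:350,::-1];b=s["color"][150:270,210:350,::-1]
cv2.imwrite("pics/g5.png",cv2.resize(np.hstack([a,cv2.convertScaleAbs(b,alpha=1.8)]),None,fx=2.85,fy=2.85,interpolation=2))
E
```

```text
(no output)
```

View pics/g5.png

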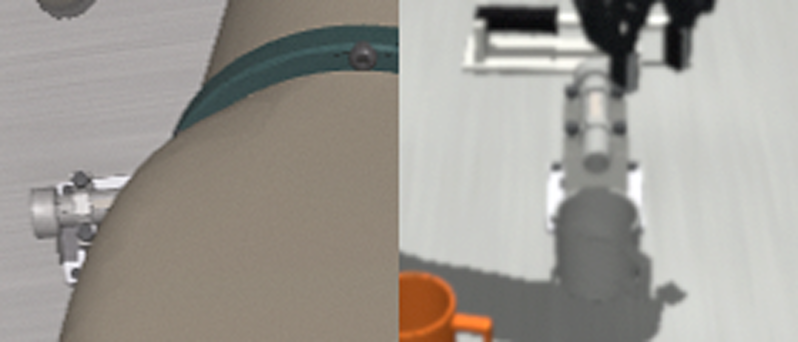

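Emit:
servo_tool --increments '[{"dx": -0.8,"dy": 3.5,"dz": 0,"ax": 0,"ay": 0,"az": 0.08,"claw": -0.3},{"dx": -1.6,"dy": 7.2,"dz": 0,"ax": 0,"ay": 0,"az": 0.17,"claw": -0.3},{"dx": -2.4,"dy": 11,"dz": 0,"ax": 0,"ay": 0,"az": 0.26,"claw": -0.3},{"dx": -3.2,"dy": 14.8,"dz": 0,"ax": 0,"ay": 0,"az": 0.35,"claw": -0.3},{"dx": -4,"dy": 18.6,"dz": 0,"ax": 0,"ay": 0,"az": 0.44,"claw": -0.3},{"dx": -4.8,"dy": 22.4,"dz": 0,"ax": 0,"ay": 0,"az": 0.53,"claw": -0.3},{"dx": -5.6,"dy": 26.2,"dz": 0,"ax": 0,"ay": 0,"az": 0.62,"claw": -0.3},{"dx": -6.4,"dy": 30,"dz": 0,"ax": 0,"ay": 0,"az": 0.7,"claw": -0.3}]'

```text
clock: 8.17
eef_pos: [476.5, 202.5, 231.4]
tool_rot: [-1.573, 0.003, -0.236]
force: [0.4, 0.2, -0.1]
width: 55.4
```

Emit:
servo_tool --increments '[{"dx": -0.9,"dy": 3.6,"dz": 0,"ax": 0,"ay": 0,"az": 0.08,"claw": -0.3},{"dx": -1.8,"dy": 7.2,"dz": 0,"ax": 0,"ay": 0,"az": 0.164,"claw": -0.3},{"dx": -2.7,"dy": 10.7,"dz": -1,"ax": 0,"ay": 0,"az": 0.164,"claw": -0.3},{"dx": -2.7,"dy": 10.7,"dz": -4,"ax": 0,"ay": 0,"az": 0.164,"claw": -0.3},{"dx": -2.7,"dy": 10.7,"dz": -7,"ax": 0,"ay": 0,"az": 0.164,"claw": -0.3},{"dx": -2.7,"dy": 10.7,"dz": -10,"ax": 0,"ay": 0,"az": 0.164,"claw": -0.3},{"dx": -2.7,"dy": 10.7,"dz": -12,"ax": 0,"ay": 0,"az": 0.164,"claw": -0.3},{"dx": -2.7,"dy": 10.7,"dz": -12,"ax": 0,"ay": 0,"az": 0.164,"claw": -0.3}]'

```text
clock: 8.83
eef_pos: [447.4, 305.6, 107.6]
tool_rot: [-1.578, 0.009, -0.076]
force: [-0.3, 0.6, -0.7]
width: 55.7
```

```bash
python3 - <<'E'
from h import *
s=get_image("side");t=get_image("top")
st=read_state();print(np.round(st["eef_pos"],1),np.round(st["tool_rot"],3),np.round(st["qpos"],2))
cv2.imwrite("pics/t6.png",t["color"][:,:,::-1]);crop(s,(200,120,340,260),"s6.png",4)
E
```

```text
[450.4 307.3 111.8] [-1.573  0.003 -0.077] [-0.7   0.65  0.07  1.92 -0.08  0.58  0.92]
s6.png 4
```

View pics/t6.png

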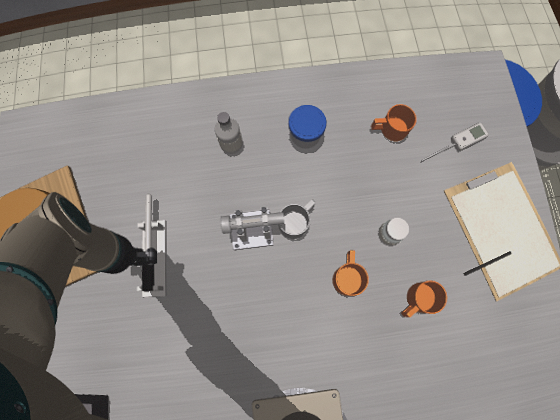

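View pics/s6.png

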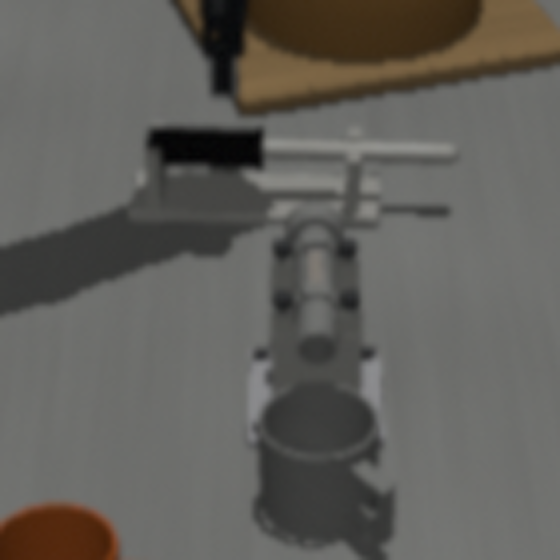

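```bash
python3 - <<'E'
from h import *
t=get_image("top")
crop(t,(210,190,330,260),"t7.png",6.6)
E
```

```text
t7.png 6.6
```

View pics/t7.png

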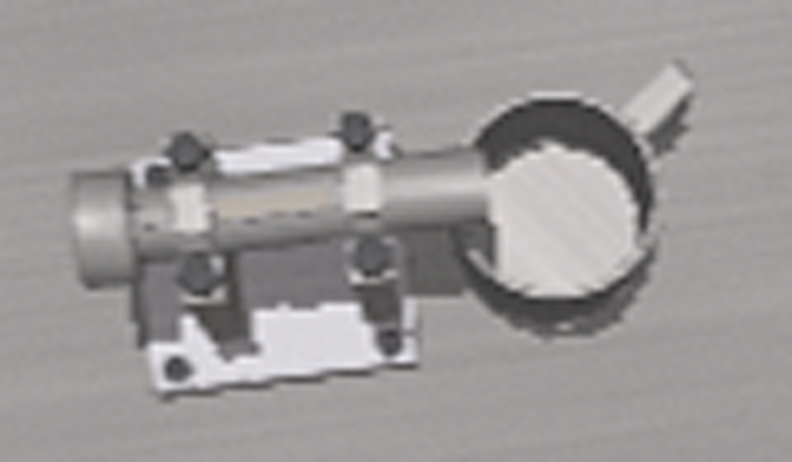

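```bash
python3 - <<'E'
from h import *
t=get_image("top");s=get_image("side")
np.set_printoptions(precision=1,suppress=True)
T=lambda x,y:[[210+x/6.6-.42,190+y/6.6-.42]]
print("cup",plane(t,T(556,197),70))
for p in((75,232),(102,230),(340,203),(490,187)):
    # aim for top-of-tube silhouettes midpoint at axis height
    print(p,plane(t,T(*p),105))
S=lambda x,y:[[200+x/4-.4,120+y/4-.4]]
print("collar top via side",plane(s,S(313,207),125),"outlet",tri(s,S(319,349),t,T(490,187)))
print("collar ctr tri", tri(s,S(313,207),t,T(72,200)))
# base plate corners z=10
a=plane(t,T(160,395),10);b=plane(t,T(418,360),10);print(a,b,np.arctan2(*(b-a)[0,1::-1]))
a=plane(s,S(247,440),10);b=plane(s,S(381,437),10);print(a,b)
E
```

```text
cup [[504.4 -49.6  70. ]]
(75, 232) [[507.2 116.4 105. ]]
(102, 230) [[506.6 107.2 105. ]]
(340, 203) [[505.3  25.7 105. ]]
(490, 187) [[504.1 -25.6 105. ]]
collar top via side [[507.  102.4 125. ]] outlet (array([506.2, -25.5, 102.9]), np.float64(3.3717859276003583))
collar ctr tri (array([511.2, 113.9, 118.8]), np.float64(8.139428556640075))
[[461.  103.1  10. ]] [[461.5   6.3  10. ]] -1.5659215641067343
[[461.5   1.3  10. ]] [[549.3   2.3  10. ]]
```

Emit:
servo_tool --increments '[{"dx": 0.2,"dy": 0,"dz": -2.5,"ax": 0,"ay": 0,"az": 0,"claw": -0.3},{"dx": 0.2,"dy": 0,"dz": -5,"ax": 0,"ay": 0,"az": 0,"claw": -0.3},{"dx": 0.2,"dy": 0,"dz": -7,"ax": 0,"ay": 0,"az": 0,"claw": -0.3},{"dx": 0.2,"dy": 0,"dz": -8,"ax": 0,"ay": 0,"az": 0,"claw": -0.3},{"dx": 0.2,"dy": 0,"dz": -8,"ax": 0,"ay": 0,"az": 0,"claw": -0.3},{"dx": 0.2,"dy": 0,"dz": -8,"ax": 0,"ay": 0,"az": 0,"claw": -0.3}]'

```text
clock: 9.58
eef_pos: [454.0, 308.3, 34.1]
tool_rot: [-1.57, -0.001, -0.077]
force: [-0.4, 0.8, 0.8]
width: 55.5
```

Emit:
servo_tool --increments '[{"dx": 0,"dy": 0,"dz": 0,"ax": 0,"ay": 0,"az": 0,"claw": 0},{"dx": 0,"dy": 0,"dz": 0,"ax": 0,"ay": 0,"az": 0,"claw": 0.15},{"dx": 0,"dy": 0,"dz": 0,"ax": 0,"ay": 0,"az": 0,"claw": 0.3},{"dx": 0,"dy": 0,"dz": 0,"ax": 0,"ay": 0,"az": 0,"claw": 0.5},{"dx": 0,"dy": 0,"dz": 0,"ax": 0,"ay": 0,"az": 0,"claw": 1},{"dx": 0,"dy": 0,"dz": 0,"ax": 0,"ay": 0,"az": 0,"claw": 1},{"dx": 0,"dy": 0,"dz": 0,"ax": 0,"ay": 0,"az": 0,"claw": 1},{"dx": 0,"dy": 0,"dz": 0,"ax": 0,"ay": 0,"az": 0,"claw": 1}]'

```text
clock: 10.25
eef_pos: [454.0, 305.7, 34.6]
tool_rot: [-1.573, -0.0, -0.077]
force: [-0.9, -4.8, 8.6]
width: 23.0
```

```bash
python3 - <<'E'
from h import *
s=get_image("side");t=get_image("top")
st=read_state();print(np.round(st["eef_pos"],1),np.round(st["tool_rot"],3),np.round(st["force"],1),st["width"])
a=t["color"][180:300,110:230,::-1];b=s["color"][110:230,210:330,::-1]
cv2.imwrite("pics/g8.png",cv2.resize(np.hstack([a,cv2.convertScaleAbs(b,alpha=1.8)]),None,fx=3.3,fy=3.3,interpolation=2))
E
```

```text
[454.  305.7  34.6] [-1.573 -0.    -0.077] [-0.8 -6.1  8.6] 22.801480259696522
```

View pics/g8.png

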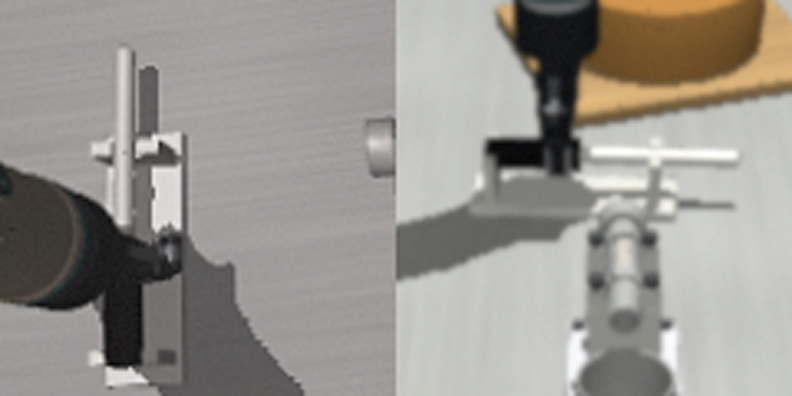

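Emit:
servo_tool --increments '[{"dx": 0,"dy": 0,"dz": 1,"ax": 0,"ay": 0,"az": 0,"claw": 1},{"dx": 0,"dy": 0,"dz": 2.5,"ax": 0,"ay": 0,"az": 0,"claw": 1},{"dx": 0,"dy": 0,"dz": 4.5,"ax": 0,"ay": 0,"az": 0,"claw": 1},{"dx": 0,"dy": 0,"dz": 7,"ax": 0,"ay": 0,"az": 0,"claw": 1},{"dx": 0,"dy": 0,"dz": 10,"ax": 0,"ay": 0,"az": 0,"claw": 1},{"dx": 0,"dy": 0,"dz": 13,"ax": 0,"ay": 0,"az": 0,"claw": 1},{"dx": 0,"dy": 0,"dz": 14,"ax": 0,"ay": 0,"az": 0,"claw": 1},{"dx": 0,"dy": 0,"dz": 14,"ax": 0,"ay": 0,"az": 0,"claw": 1}]'

```text
clock: 11.02
eef_pos: [455.1, 309.7, 176.8]
tool_rot: [-1.566, -0.005, -0.077]
force: [-0.3, 0.8, -0.3]
width: 22.7
```

Emit:
servo_tool --increments '[{"dx": 0.5,"dy": 0.1,"dz": 0,"ax": 0,"ay": 0,"az": -0.1,"claw": 1},{"dx": 1,"dy": 0.3,"dz": 0,"ax": 0,"ay": 0,"az": -0.2,"claw": 1},{"dx": 1.5,"dy": 0.5,"dz": 0,"ax": 0,"ay": 0,"az": -0.3,"claw": 1},{"dx": 2,"dy": 0.7,"dz": 0,"ax": 0,"ay": 0,"az": -0.41,"claw": 1},{"dx": 2.5,"dy": 0.9,"dz": 0,"ax": 0,"ay": 0,"az": -0.52,"claw": 1},{"dx": 3,"dy": 1.1,"dz": 0,"ax": 0,"ay": 0,"az": -0.63,"claw": 1},{"dx": 3.5,"dy": 1.3,"dz": 0,"ax": 0,"ay": 0,"az": -0.74,"claw": 1},{"dx": 4,"dy": 1.3,"dz": 0,"ax": 0,"ay": 0,"az": -0.85,"claw": 1}]'

```text
clock: 11.68
eef_pos: [492.6, 321.3, 171.7]
tool_rot: [-1.573, 0.0, -0.931]
force: [-0.3, 0.0, -1.1]
width: 23.1
```

Emit:
servo_tool --increments '[{"dx": 0.5,"dy": 0,"dz": 0,"ax": 0,"ay": 0,"az": -0.11,"claw": 1},{"dx": 1,"dy": 0,"dz": -1,"ax": 0,"ay": 0,"az": -0.22,"claw": 1},{"dx": 1.2,"dy": 0,"dz": -2,"ax": 0,"ay": 0,"az": -0.33,"claw": 1},{"dx": 1.2,"dy": 0,"dz": -3,"ax": 0,"ay": 0,"az": -0.44,"claw": 1},{"dx": 1.2,"dy": 0,"dz": -3,"ax": 0,"ay": 0,"az": -0.55,"claw": 1},{"dx": 1.2,"dy": 0,"dz": -3,"ax": 0,"ay": 0,"az": -0.653,"claw": 1},{"dx": 1.2,"dy": 0,"dz": -3,"ax": 0,"ay": 0,"az": -0.653,"claw": 1},{"dx": 1.2,"dy": 0,"dz": -3,"ax": 0,"ay": 0,"az": -0.653,"claw": 1}]'

```text
clock: 12.35
eef_pos: [504.7, 320.8, 142.0]
tool_rot: [-1.572, -0.002, -1.577]
force: [-0.4, 0.1, -1.1]
width: 23.1
```

```bash
python3 - <<'E'
from h import *
s=get_image("side");t=get_image("top")
st=read_state();print(np.round(st["eef_pos"],1),np.round(st["tool_rot"],3),np.round(st["force"],1),st["width"],np.round(st["qpos"],2))
crop(t,(120,170,300,270),"t9.png",4.4);crop(s,(230,110,330,210),"s9.png",6)
E
```

```text
[505.1 321.  142.7] [-1.572 -0.    -1.577] [-0.2  0.3 -0.6] 23.09343837866882 [-0.91  0.72  0.5   1.76 -0.46  0.78 -0.2 ]
t9.png 4.4
s9.png 6
```

View pics/t9.png

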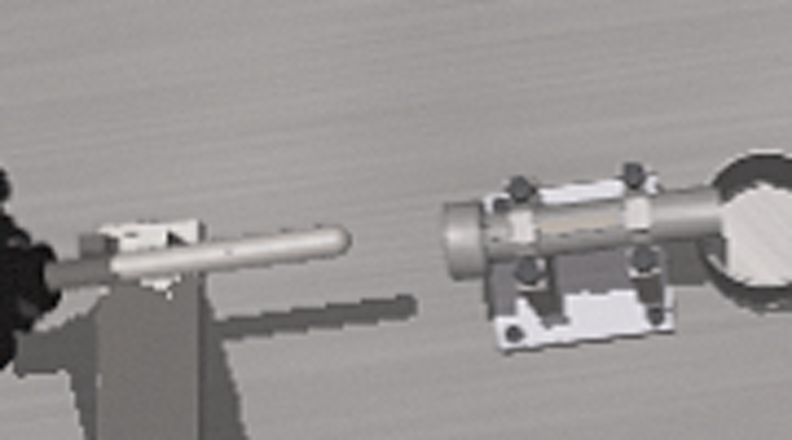

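View pics/s9.png

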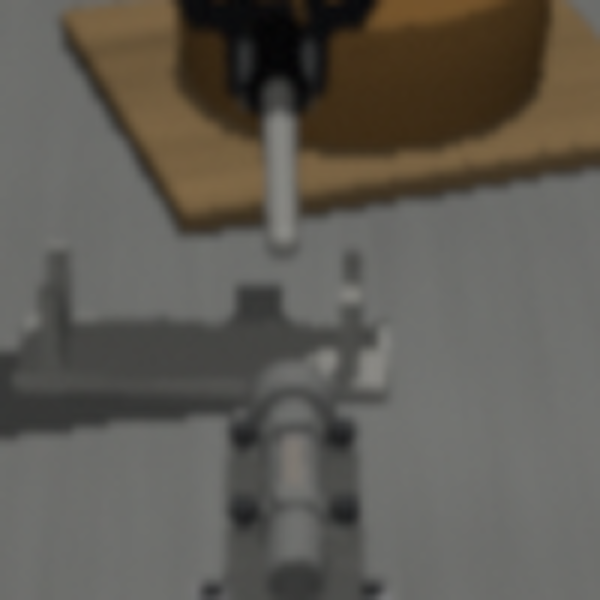

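```bash
python3 - <<'E'
from h import *
t=get_image("top");s=get_image("side")
np.set_printoptions(precision=1,suppress=True)
T=lambda x,y:[[120+x/4.4-.4,170+y/4.4-.4]]
S=lambda x,y:[[230+x/6-.4,110+y/6-.4]]
p,e=tri(s,S(283,238),t,T(333,242));print("tip sphere",p,e)
z=p[2]
a=plane(t,T(130,265),158)[0];b=plane(t,T(333,242),158)[0];print(a,b,np.arctan2(b[1]-a[1],b[0]-a[0]))
# tube w/ same method
a=plane(t,T(465,241),105)[0];b=plane(t,T(705,213),105)[0];print(a,b,np.arctan2(b[1]-a[1],b[0]-a[0]))
print("side tube: collar",proj(s,[[507,100,105]]),"tube axis x from side z=105", plane(s,S(296,575),105), "collar mid",plane(s,S(293,362),125))
print("side line of rod", plane(s,S(283,238),158),plane(s,S(282,115),158))
E
```

```text
tip sphere [504.9 164.4 155.7] 1.3100220540477379
[505.4 263.4 158. ] [503.7 163.8 158. ] -1.5870378100370788
[506.7 106.6 105. ] [505.  -16.7 105. ] -1.5843062956635094
side tube: collar [[277.9 178.2]] tube axis x from side z=105 [[506.9 -21.9 105. ]] collar mid [[508.7 109.3 125. ]]
side line of rod [[505.4 160.8 158. ]] [[507.4 276.7 158. ]]
```

Emit:
servo_tool --increments '[{"dx": 0.2,"dy": 0,"dz": -2,"ax": 0,"ay": 0,"az": 0,"claw": 1},{"dx": 0.4,"dy": 0,"dz": -4,"ax": 0,"ay": 0,"az": 0,"claw": 1},{"dx": 0.4,"dy": 0,"dz": -5.3,"ax": 0,"ay": 0,"az": 0,"claw": 1},{"dx": 0.4,"dy": 0,"dz": -5.3,"ax": 0,"ay": 0,"az": 0,"claw": 1},{"dx": 0.4,"dy": -1,"dz": -5.3,"ax": 0,"ay": 0,"az": 0,"claw": 1},{"dx": 0.4,"dy": -2,"dz": -5.3,"ax": 0,"ay": 0,"az": 0,"claw": 1},{"dx": 0.4,"dy": -2.5,"dz": -5.3,"ax": 0,"ay": 0,"az": 0,"claw": 1},{"dx": 0.4,"dy": -2.5,"dz": -5.3,"ax": 0,"ay": 0,"az": 0,"claw": 1}]'

```text
clock: 13.22
eef_pos: [510.4, 293.4, 91.5]
tool_rot: [-1.569, -0.0, -1.583]
force: [0.6, -0.5, -2.2]
width: 22.9
```

```bash
python3 - <<'E'
from h import *
s=get_image("side");t=get_image("top")
st=read_state();print(np.round(st["eef_pos"],1),np.round(st["tool_rot"],3),np.round(st["force"],1),st["width"])
crop(t,(140,190,260,260),"t10.png",6.6);crop(s,(240,130,320,220),"s10.png",6.6)
E
```

```text
[510.1 295.7  91.2] [-1.570e+00  1.000e-03 -1.581e+00] [-0.4  0.7 -1.5] 22.88664247714409
t10.png 6.6
s10.png 6.6
```

View pics/t10.png

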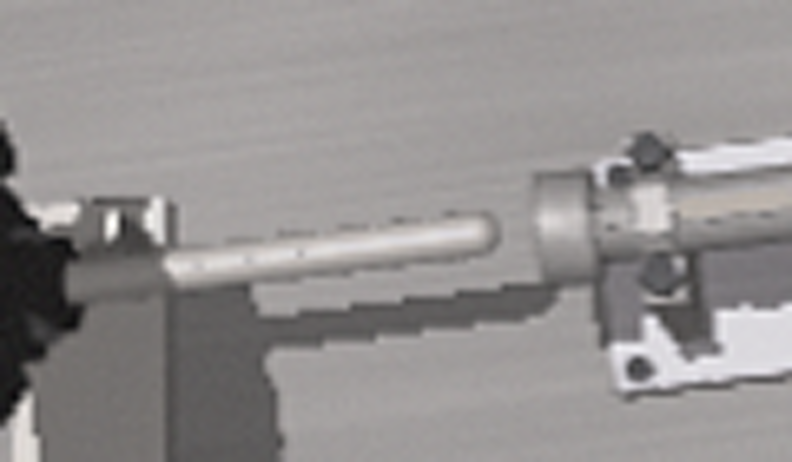

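View pics/s10.png

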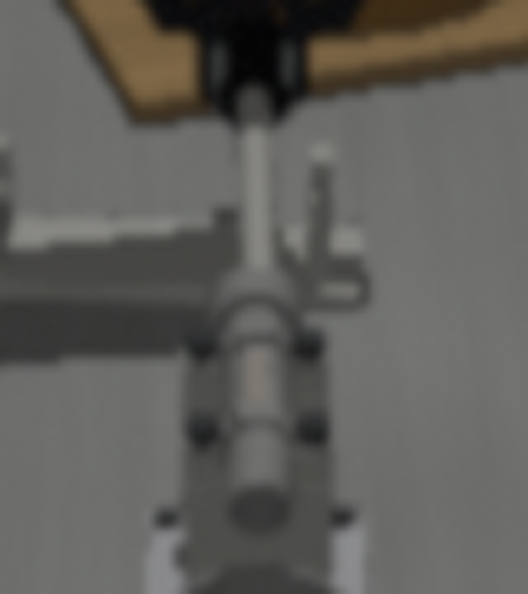

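Emit:
servo_tool --increments '[{"dx": -0.15,"dy": -0.6,"dz": -0.15,"ax": 0,"ay": 0,"az": 0,"claw": 1},{"dx": -0.15,"dy": -1.2,"dz": -0.15,"ax": 0,"ay": 0,"az": 0,"claw": 1},{"dx": -0.15,"dy": -1.8,"dz": -0.15,"ax": 0,"ay": 0,"az": 0,"claw": 1},{"dx": -0.15,"dy": -2.4,"dz": -0.15,"ax": 0,"ay": 0,"az": 0,"claw": 1},{"dx": -0.15,"dy": -3,"dz": -0.15,"ax": 0,"ay": 0,"az": 0,"claw": 1},{"dx": -0.15,"dy": -3.6,"dz": -0.15,"ax": 0,"ay": 0,"az": 0,"claw": 1},{"dx": -0.15,"dy": -4.2,"dz": -0.15,"ax": 0,"ay": 0,"az": 0,"claw": 1},{"dx": -0.15,"dy": -4.2,"dz": -0.15,"ax": 0,"ay": 0,"az": 0,"claw": 1}]'

```text
clock: 13.98
eef_pos: [508.2, 252.0, 88.9]
tool_rot: [-1.571, -0.001, -1.582]
force: [-0.1, 0.1, -1.1]
width: 22.9
```

```bash
python3 - <<'E'
from h import *
s=get_image("side");t=get_image("top")
st=read_state();print(np.round(st["eef_pos"],1),np.round(st["tool_rot"],3),np.round(st["force"],1),np.round(st["torque"],2),st["width"])
crop(t,(160,190,300,250),"t11.png",5.6)
E
```

```text
[508.2 253.8  88.9] [-1.571  0.    -1.581] [ 0.7  0.1 -0.6] [ 0.06 -0.04  0.  ] 22.851876535964966
t11.png 5.6
```

View pics/t11.png

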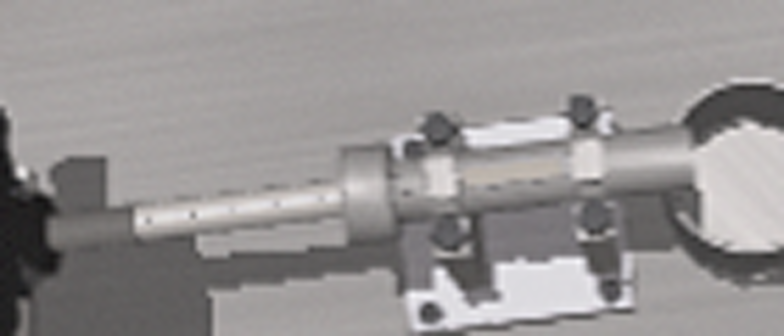

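Emit:
servo_tool --increments '[{"dx": 0,"dy": -0.6,"dz": 0,"ax": 0,"ay": 0,"az": 0,"claw": 1},{"dx": 0,"dy": -1.2,"dz": 0,"ax": 0,"ay": 0,"az": 0,"claw": 1},{"dx": -0.02,"dy": -1.8,"dz": 0,"ax": 0,"ay": 0,"az": 0,"claw": 1},{"dx": -0.03,"dy": -2.4,"dz": 0,"ax": 0,"ay": 0,"az": 0,"claw": 1},{"dx": -0.04,"dy": -3,"dz": 0,"ax": 0,"ay": 0,"az": 0,"claw": 1},{"dx": -0.05,"dy": -3.6,"dz": 0,"ax": 0,"ay": 0,"az": 0,"claw": 1},{"dx": -0.06,"dy": -4.2,"dz": 0,"ax": 0,"ay": 0,"az": 0,"claw": 1},{"dx": -0.06,"dy": -4.8,"dz": 0,"ax": 0,"ay": 0,"az": 0,"claw": 1}]'

```text
clock: 14.75
eef_pos: [507.2, 212.5, 89.4]
tool_rot: [-1.57, 0.009, -1.576]
force: [-1.2, 14.3, -0.5]
width: 22.9
```

Emit:
servo_tool --increments '[{"dx": 0,"dy": -0.4,"dz": 0,"ax": 0,"ay": 0,"az": 0,"claw": 1},{"dx": 0,"dy": -0.8,"dz": 0,"ax": 0,"ay": 0,"az": 0,"claw": 1},{"dx": 0,"dy": -1.2,"dz": 0,"ax": 0,"ay": 0,"az": 0,"claw": 1},{"dx": -0.02,"dy": -1.6,"dz": 0,"ax": 0,"ay": 0,"az": 0,"claw": 1},{"dx": -0.02,"dy": -2,"dz": 0,"ax": 0,"ay": 0,"az": 0,"claw": 1},{"dx": -0.03,"dy": -2.4,"dz": 0,"ax": 0,"ay": 0,"az": 0,"claw": 1},{"dx": -0.03,"dy": -2.8,"dz": 0,"ax": 0,"ay": 0,"az": 0,"claw": 1},{"dx": -0.03,"dy": -2.8,"dz": 0,"ax": 0,"ay": 0,"az": 0,"claw": 1}]'

```text
clock: 15.42
eef_pos: [507.0, 183.3, 89.4]
tool_rot: [-1.57, 0.007, -1.577]
force: [-1.0, 11.5, 0.4]
width: 23.2
```

```bash
python3 - <<'E'
from h import *
s=get_image("side");t=get_image("top")
st=read_state();print(np.round(st["eef_pos"],1),np.round(st["tool_rot"],3),np.round(st["force"],1),np.round(st["torque"],2),st["width"])
a=t["color"][180:270,180:320,::-1];b=s["color"][150:270,220:340,::-1]
cv2.imwrite("pics/t12.png",cv2.resize(a,None,fx=5.6,fy=5.6,interpolation=2));cv2.imwrite("pics/s12.png",cv2.resize(cv2.convertScaleAbs(b,alpha=1.8),None,fx=4.5,fy=4.5,interpolation=2))
E
```

```text
[507.  183.3  89.3] [-1.571  0.007 -1.577] [-1.  11.1 -0.3] [ 2.29  0.13 -0.13] 23.241323764130883
```

View pics/t12.png

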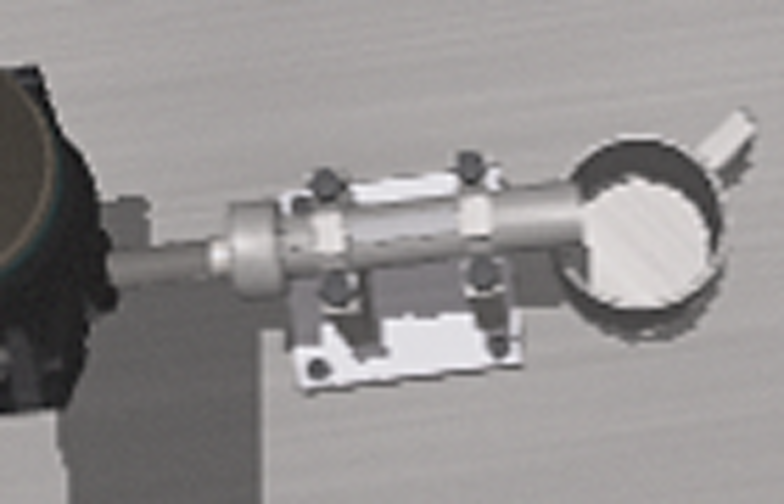

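View pics/s12.png

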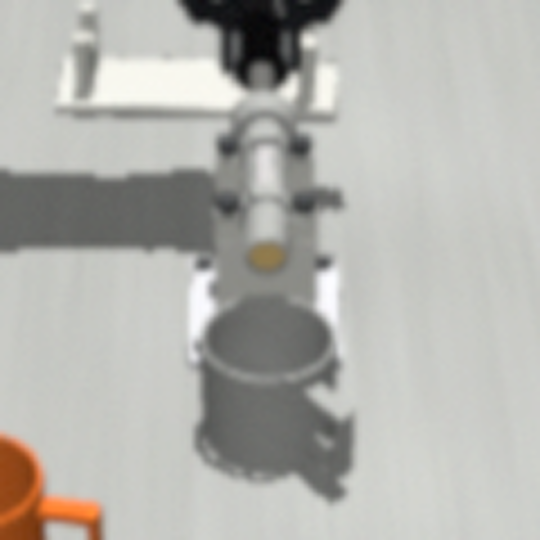

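Emit:
servo_tool --increments '[{"dx": 0,"dy": -0.3,"dz": 0,"ax": 0,"ay": 0,"az": 0,"claw": 1},{"dx": 0,"dy": -0.6,"dz": 0,"ax": 0,"ay": 0,"az": 0,"claw": 1},{"dx": 0,"dy": -0.9,"dz": 0,"ax": 0,"ay": 0,"az": 0,"claw": 1},{"dx": -0.02,"dy": -1.2,"dz": 0,"ax": 0,"ay": 0,"az": 0,"claw": 1},{"dx": -0.02,"dy": -1.5,"dz": 0,"ax": 0,"ay": 0,"az": 0,"claw": 1},{"dx": -0.03,"dy": -1.8,"dz": 0,"ax": 0,"ay": 0,"az": 0,"claw": 1},{"dx": -0.03,"dy": -2.1,"dz": 0,"ax": 0,"ay": 0,"az": 0,"claw": 1},{"dx": -0.03,"dy": -2.4,"dz": 0,"ax": 0,"ay": 0,"az": 0,"claw": 1}]'

```text
clock: 16.18
eef_pos: [506.7, 157.0, 89.1]
tool_rot: [-1.571, 0.004, -1.577]
force: [0.1, 6.2, -0.7]
width: 22.8
```

Emit:
servo_tool --increments '[{"dx": 0,"dy": -0.2,"dz": 0,"ax": 0,"ay": 0,"az": 0,"claw": 1},{"dx": 0,"dy": -0.4,"dz": 0,"ax": 0,"ay": 0,"az": 0,"claw": 1},{"dx": 0,"dy": -0.6,"dz": 0,"ax": 0,"ay": 0,"az": 0,"claw": 1},{"dx": -0.02,"dy": -0.8,"dz": 0,"ax": 0,"ay": 0,"az": 0,"claw": 1},{"dx": -0.02,"dy": -1,"dz": 0,"ax": 0,"ay": 0,"az": 0,"claw": 1},{"dx": -0.03,"dy": -1.2,"dz": 0,"ax": 0,"ay": 0,"az": 0,"claw": 1},{"dx": -0.03,"dy": -1.3,"dz": 0,"ax": 0,"ay": 0,"az": 0,"claw": 1},{"dx": -0.03,"dy": -1.3,"dz": 0,"ax": 0,"ay": 0,"az": 0,"claw": 1}]'

```text
clock: 16.85
eef_pos: [506.4, 139.7, 88.8]
tool_rot: [-1.571, -0.001, -1.581]
force: [-0.0, 0.3, -0.9]
width: 23.1
```

```bash
cat > v.py <<'E'
from h import *
import sys
n=sys.argv[1]
s=get_image("side");t=get_image("top")
st=read_state();print(np.round(st["eef_pos"],1),np.round(st["tool_rot"],3),np.round(st["force"],1),np.round(st["torque"],2),st["width"],st["clock"])
a=t["color"][180:270,180:320,::-1];b=s["color"][150:270,220:340,::-1]
cv2.imwrite(f"pics/t{n}.png",cv2.resize(a,None,fx=5.6,fy=5.6,interpolation=2));cv2.imwrite(f"pics/s{n}.png",cv2.resize(cv2.convertScaleAbs(b,alpha=1.8),None,fx=4.5,fy=4.5,interpolation=2))
E
python3 v.py 13
```

```text
[506.4 140.5  88.8] [-1.571 -0.    -1.581] [ 0.7 -0.9 -0.5] [ 0.04 -0.    0.02] 23.24785400754758 16.95
```

View pics/t13.png

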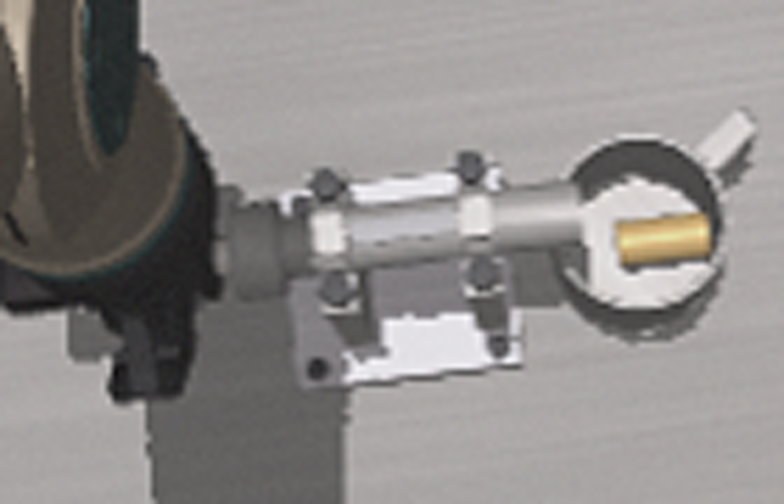

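View pics/s13.png

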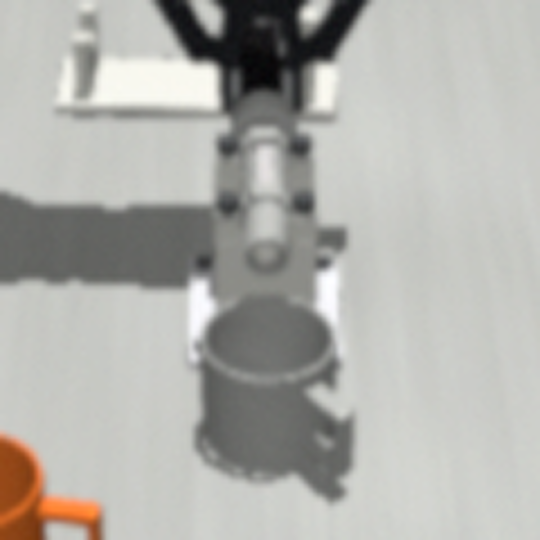

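Top view: the core lies in the cup at crop pixel (664,240). I push the last few millimetres until the guard touches.

Emit:
servo_tool --increments '[{"dx": 0,"dy": -0.15,"dz": 0,"ax": 0,"ay": 0,"az": 0,"claw": 1},{"dx": 0,"dy": -0.3,"dz": 0,"ax": 0,"ay": 0,"az": 0,"claw": 1},{"dx": 0,"dy": -0.45,"dz": 0,"ax": 0,"ay": 0,"az": 0,"claw": 1},{"dx": 0,"dy": -0.6,"dz": 0,"ax": 0,"ay": 0,"az": 0,"claw": 1},{"dx": 0,"dy": -0.7,"dz": 0,"ax": 0,"ay": 0,"az": 0,"claw": 1},{"dx": 0,"dy": -0.7,"dz": 0,"ax": 0,"ay": 0,"az": 0,"claw": 1}]'

```text
clock: 17.45
eef_pos: [506.5, 133.6, 88.8]
tool_rot: [-1.571, -0.0, -1.58]
force: [-0.2, 0.6, -1.3]
width: 23.2
```

Emit:
servo_tool --increments '[{"dx": 0,"dy": -0.15,"dz": 0,"ax": 0,"ay": 0,"az": 0,"claw": 1},{"dx": 0,"dy": -0.3,"dz": 0,"ax": 0,"ay": 0,"az": 0,"claw": 1},{"dx": 0,"dy": -0.45,"dz": 0,"ax": 0,"ay": 0,"az": 0,"claw": 1},{"dx": 0,"dy": -0.6,"dz": 0,"ax": 0,"ay": 0,"az": 0,"claw": 1},{"dx": 0,"dy": -0.6,"dz": 0,"ax": 0,"ay": 0,"az": 0,"claw": 1},{"dx": 0,"dy": -0.6,"dz": 0,"ax": 0,"ay": 0,"az": 0,"claw": 1}]'

```text
clock: 17.95
eef_pos: [506.4, 132.5, 88.9]
tool_rot: [-1.571, 0.005, -1.577]
force: [1.0, 9.9, -1.3]
width: 23.0
```

```bash
python3 v.py 14
```

```text
[506.5 132.5  88.9] [-1.571  0.005 -1.577] [-0.2  9.6 -1.5] [ 2.04 -0.02 -0.07] 22.90638233249726 18.05
```

View pics/t14.png

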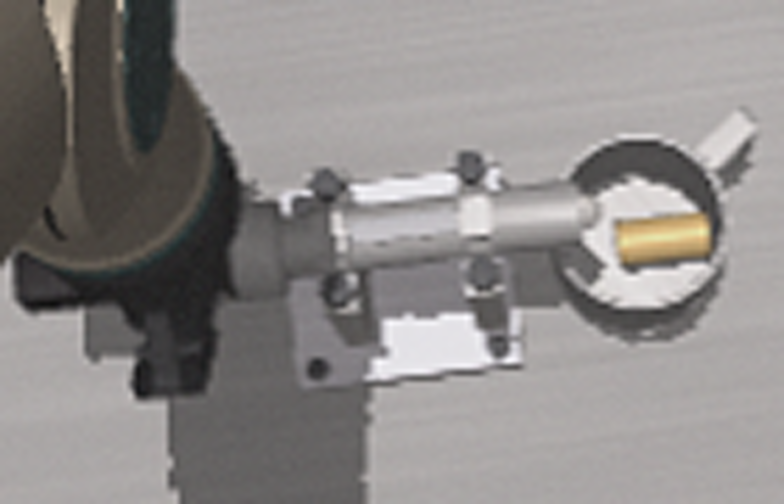

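View pics/s14.png

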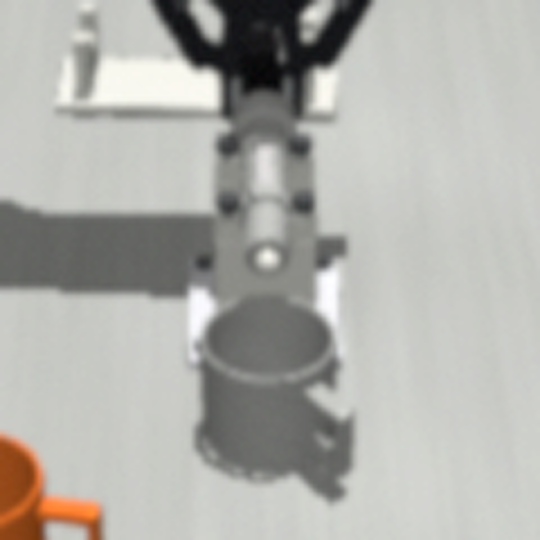

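Emit:
servo_tool --increments '[{"dx": 0,"dy": 0.2,"dz": 0,"ax": 0,"ay": 0,"az": 0,"claw": 1},{"dx": 0,"dy": 0.4,"dz": 0,"ax": 0,"ay": 0,"az": 0,"claw": 1},{"dx": 0,"dy": 0.4,"dz": 0,"ax": 0,"ay": 0,"az": 0,"claw": 0.4},{"dx": 0,"dy": 0.4,"dz": 0,"ax": 0,"ay": 0,"az": 0,"claw": 0.2},{"dx": 0,"dy": 0.4,"dz": 0,"ax": 0,"ay": 0,"az": 0,"claw": -0.1},{"dx": 0,"dy": 0.4,"dz": 0,"ax": 0,"ay": 0,"az": 0,"claw": -0.3},{"dx": 0,"dy": 0.4,"dz": 0,"ax": 0,"ay": 0,"az": 0,"claw": -0.5},{"dx": 0,"dy": 0.4,"dz": 0,"ax": 0,"ay": 0,"az": 0,"claw": -0.5}]'

```text
clock: 18.72
eef_pos: [506.6, 131.7, 88.9]
tool_rot: [-1.571, -0.0, -1.58]
force: [0.8, -0.7, 0.8]
width: 64.0
```

```bash
python3 v.py 15
```

```text
[506.5 131.9  88.8] [-1.571 -0.    -1.58 ] [ 0.1  0.  -1.2] [0.04 0.02 0.04] 63.84741217321358 18.8167
```

View pics/s15.png

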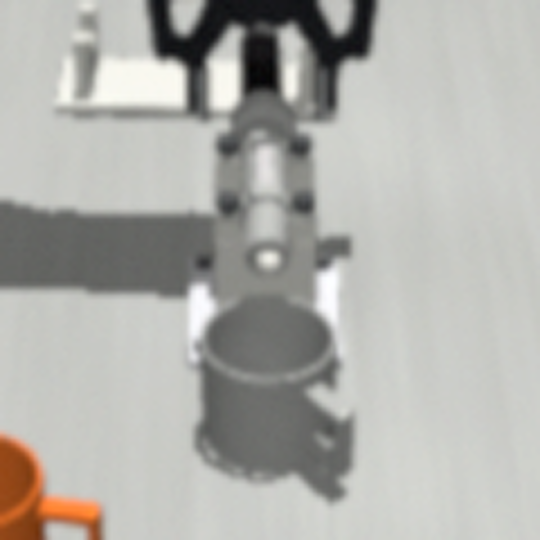

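Released, with no forces showing. Now I raise the tool and move it clear.

Emit:
servo_tool --increments '[{"dx": 0,"dy": 0,"dz": 1,"ax": 0,"ay": 0,"az": 0,"claw": -0.5},{"dx": 0,"dy": 0,"dz": 3,"ax": 0,"ay": 0,"az": 0,"claw": -0.5},{"dx": 0,"dy": 0,"dz": 6,"ax": 0,"ay": 0,"az": 0,"claw": -0.5},{"dx": 0,"dy": 0,"dz": 10,"ax": 0,"ay": 0,"az": 0,"claw": -0.5},{"dx": 0,"dy": 2,"dz": 13,"ax": 0,"ay": 0,"az": 0,"claw": -0.5},{"dx": 0,"dy": 6,"dz": 14,"ax": 0,"ay": 0,"az": 0,"claw": -0.5},{"dx": 0,"dy": 10,"dz": 14,"ax": 0,"ay": 0,"az": 0,"claw": -0.5},{"dx": 0,"dy": 13,"dz": 14,"ax": 0,"ay": 0,"az": 0,"claw": -0.5}]'

```text
clock: 19.48
eef_pos: [506.6, 265.9, 231.0]
tool_rot: [-1.568, 0.004, -1.578]
force: [0.2, 0.5, -0.3]
width: 63.8
```

Emit:
servo_tool --increments '[{"dx": 0,"dy": 4,"dz": 0,"ax": 0,"ay": 0,"az": 0,"claw": -0.5},{"dx": 0,"dy": 8,"dz": 0,"ax": 0,"ay": 0,"az": 0,"claw": -0.5},{"dx": 0,"dy": 10,"dz": 0,"ax": 0,"ay": 0,"az": 0,"claw": -0.5},{"dx": 0,"dy": 10,"dz": 0,"ax": 0,"ay": 0,"az": 0,"claw": -0.5},{"dx": 0,"dy": 10,"dz": 0,"ax": 0,"ay": 0,"az": 0,"claw": -0.5},{"dx": 0,"dy": 10,"dz": 0,"ax": 0,"ay": 0,"az": 0,"claw": -0.5}]'

```text
clock: 19.98
eef_pos: [506.7, 360.5, 229.2]
tool_rot: [-1.57, -0.001, -1.581]
force: [0.9, -0.7, -0.6]
width: 64.1
```

```bash
python3 v.py 16; python3 - <<'E'
from h import *
a=get_image("top")["color"];cv2.imwrite("pics/top_end.png",a[:,:,::-1])
E
```

```text
[507.  360.  229.3] [-1.570e+00 -1.000e-03 -1.583e+00] [-0.2 -0.9 -0.5] [-0.02  0.01  0.04] 63.60648115119169 20.0833
```

View pics/t16.png

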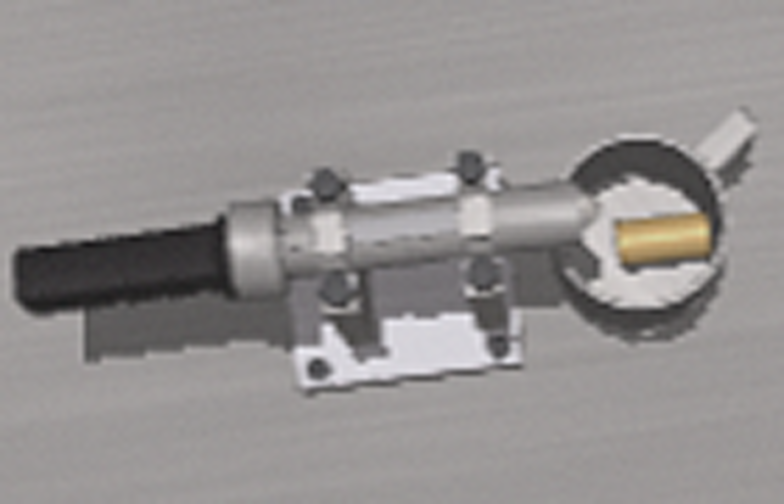

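View pics/s16.png

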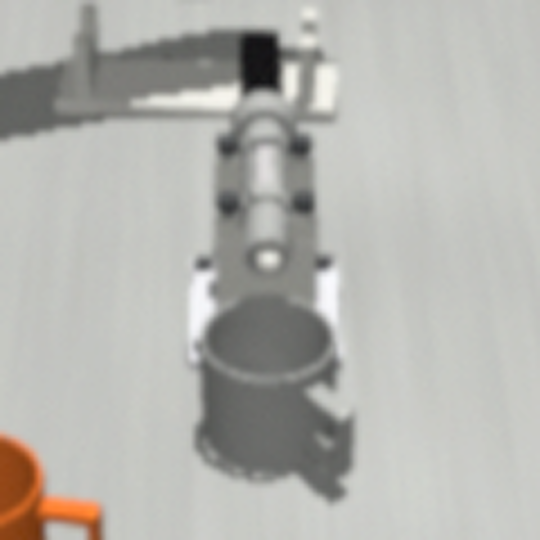

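View pics/top_end.png

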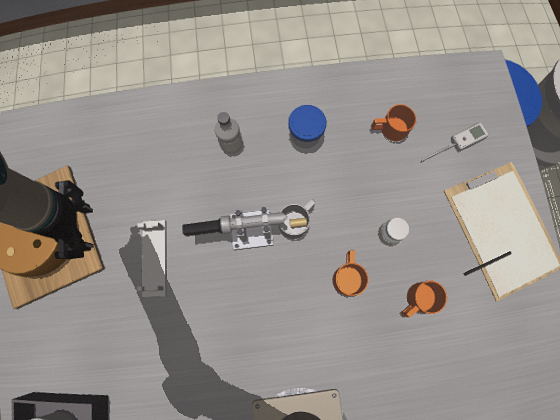

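```bash
python3 -c "
from cell import *
print(finish_job())"
```

```text
the job is handed in; nothing more can be done
None
```

The job is handed in at about 20 s of the 69 s allowed. The core is lying in the upright cup, and the rod is fully home in the tube.

**What I did:**
- I picked up the steel cup by its handle and stood it about 25 mm beyond the outlet.
- I lifted the rod from its rest, turned it into line with the tube and pushed slowly. The push took up to about 14 N.
- I then pressed until the guard met the mouth at about 10 N, let go of the rod and moved the arm clear.

**Last checks:**
- **Core:** the top view shows it inside the cup, at about pixel (298, 222).
- **Cup:** it looks upright in both views. I measured its axis at (504, -50) mm with the outlet at about (505, -25) mm.
- **Rod:** the guard lies against the collar in line with the tube, and the tip shows out of the outlet.
- **Bystanders:** the jar, bottle, tub and orange cups are at the same pixels as at the start.
- **Arm:** after the release it read no force beyond noise.

**Disagreements:**
- Triangulated heights of the tube outlet and the cup handle came out 2–3 mm below the stated values. The cup rim came out 6–7 mm low. I put these down to camera calibration and how I picked the edges. I lined the rod up with the tube using the same measuring method for both, so the shift cancelled.
- The guard met the mouth about 4 mm further on than I had worked out.

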